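Load the jar tray, slide it into its runner and latch it

TASK

Stand every amber jar on the bench upright in a compartment of its own in the white tray, while the tray is still out on the bench. Then slide the loaded tray, plain end first, all the way home against the end stop of the orange runner (the latch bar across the runner's mouth has to be swung up out of the way first), and swing the latch bar back down behind the tray until it rests in its catch. Leave the other things on the bench where they are.

Things in the scene. Friction and masses are not known exactly. Their poses are not given: they have to be found in the camera images.
- tray: White plastic tray, loose, 243 long (x), 150 wide (y, over the flanges), walls 30 high, floor 4 thick. Origin: centre of its underside. Six compartments (62 by 62 inside, dividers 26 high) fill the +x part; at the -x end are an empty 36 wide finger bay and an upright grab plate. It slides flat on the bench and enters the runner +x (plain) end first, its x along the runner's x. 0.35 kg.
- tray_grip (a point): Grip point in the tray's grab plate: plate 8 thick (along the tray's x), 80 long (y), top edge 70 high; this point is 58 above the tray's underside and 117.5 from its origin towards -x. Axes as the tray's. Pinch it from above across its thickness.
- runner: Orange and blue runner fixed to the bench, no floor: two side walls 160 apart inside, with lips on top (144 apart, 44 high) that reach over the tray's flanges; flared lead-ins at the mouth, which faces its -x; end stop 46 high with its face at x = 122. The tray slides in along +x. Origin on the bench; the walls with lead-ins run from x = -130 to 122; 236 wide over the latch posts.
- runner_home (a point): Where the tray's origin lies when the tray is home with its end touching the stop. Its x is the sliding direction, same as the runner's.
- latch (a joint): Angle of the steel latch bar at the runner's mouth: 0 = level, resting in its fork-shaped catch; grows as it swings up about a level axis along the runner's x, to 1.75 (1.57 upright; 1.45 clears the way). Stiff hinge: stays where left. Bar 10 thick, 14 high, 208 long; closed it lies 40 above the bench at x = -134 of the runner, from the hinge at +y to the catch at -y.
- latch_hinge (a point): Point on the latch's hinge axis, 40 above the bench, at x = -134, y = +100 of the runner. Axes turn with the bar; the hinge axis is its x (parallel to the runner's x).
- latch_tab (a point): Middle of the flat tab that stands on the latch bar for gripping: 8 thick (along the runner's x), 30 wide, its end 60 from the bar's centre line; this point is 175 from the hinge along the bar and 42 off its centre line (82 above the bench when closed). Pinch it across its thickness from above. With the bar upright the tab points to the runner's +y.
- cell0 (a point): Centre of the floor of tray compartment 0 (62 by 62 inside, floor 4 above the tray's underside). Axes as the tray's.
- cell1 (a point): Centre of the floor of tray compartment 1 (62 by 62 inside, floor 4 above the tray's underside). Axes as the tray's.
- cell2 (a point): Centre of the floor of tray compartment 2 (62 by 62 inside, floor 4 above the tray's underside). Axes as the tray's.
- cell3 (a point): Centre of the floor of tray compartment 3 (62 by 62 inside, floor 4 above the tray's underside). Axes as the tray's.
- cell4 (a point): Centre of the floor of tray compartment 4 (62 by 62 inside, floor 4 above the tray's underside). Axes as the tray's.
- cell5 (a point): Centre of the floor of tray compartment 5 (62 by 62 inside, floor 4 above the tray's underside). Axes as the tray's.
- jar0: Amber jar with a paper band and a black cap, 100 high: body 54 across up to 62 high, cap 40 across from 70 to 100 high. Origin: centre of the underside, z up. About 0.1 kg. May be absent (None).
- jar1: Amber jar with a paper band and a black cap, 100 high: body 54 across up to 62 high, cap 40 across from 70 to 100 high. Origin: centre of the underside, z up. About 0.1 kg. May be absent (None).
- jar2: Amber jar with a paper band and a black cap, 100 high: body 54 across up to 62 high, cap 40 across from 70 to 100 high. Origin: centre of the underside, z up. About 0.1 kg. May be absent (None).
- jar3: Amber jar with a paper band and a black cap, 100 high: body 54 across up to 62 high, cap 40 across from 70 to 100 high. Origin: centre of the underside, z up. About 0.1 kg. May be absent (None).
- jar4: Amber jar with a paper band and a black cap, 100 high: body 54 across up to 62 high, cap 40 across from 70 to 100 high. Origin: centre of the underside, z up. About 0.1 kg. May be absent (None).
- tape_roll: Bystander: cardboard-coloured tape roll lying flat, 100 across, 48 high. Origin: centre of the underside.
- flat_tin: Bystander: low wide steel tin, 80 across, 45 high. Origin: centre of the underside.
- spray_can: Bystander: aluminium spray can, 60 across, 160 high. Origin: centre of the underside.
- bench_brush: Bystander: hand brush lying near the robot. Origin: centre of the underside.

How it is judged:
By the outcome, as a careful person would: the job done as asked, in the order asked, and still so for the second after the job is handed in, with the robot touching nothing.
Of jar0, jar1, jar2, jar3, jar4 only 3 to 5 are there at a start; the rules pass over those that are not, and their reading is None.
At some moment in a run one of tray may be knocked a few centimetres aside while the robot is not near it.
It also fails if it takes over 210 s, if anything falls off the work surface, if the arm or the gripper's body presses on something with over 40 N, if the wrist force passes 120 N, or if a joint passes its speed limit or range.

ROBOT

A 6-joint arm with a two-finger parallel gripper is mounted at the origin on the work surface. World frame = base frame: x ahead of the robot, y to its left, z up, the work surface at z = 0. Lengths are in m, angles in rad, forces in N, time in s.
With the tool pointing down it reaches from about 0.275 to 1 m from the base axis. Payload 8.4 kg.
Tool frame: the origin (TCP) lies at the very end of the fingers, on their centre line; the grasp point (between the pads) lies 19 mm behind it; z points along the fingers, y is the line along which they close (so a half turn about z gives the same grasp; the last joint's range is limited). The gripper opens to 85 mm and grips with 20 to 120 N. Pads are 22 mm wide; open, the fingers measure 114 mm over their backs; the gripper's body (76 mm by 85 mm) begins 54 mm behind the grasp point. The pads swing forward as they close: fully open they stand 13 mm farther back than shut.
Start: joints at [1.108, 0.353, 1.633, -0, 1.155, -0.002], TCP at [0.278, 0.56, 0.231] pointing down, gripper open.
Joint ranges: [-2.63, 2.63], [-0.92, 2.1], [0.06, 2.66], [-1.3, 4.44], [0, 2.69], [-3.02, 3.02]. Speed limits (rad/s): [2.22, 2.22, 2.79, 3.14, 3.14, 3.14].

INTERFACE

Orientations are given as a rotation vector (axis times angle).
In Python, from workcell import ctrl, hand, kin, status, eyes gives the robot as it stands. Calls block until the motion is done:
- ctrl.move_to(position, orientation): joint-space move of the TCP to a pose.
- ctrl.move_l(position, max_speed=0.15, ori=None, guard=None): straight line of the TCP; ori=None keeps the orientation; max_speed is the mean speed in m/s. With guard (N) it stops when the force on the tool has changed by that much, and returns True; else False.
- ctrl.movej(angles): joint-space move.
- hand.set_gripper(opening, squeeze=None): finger opening in m; squeeze is the grip in N (None keeps the last); returns when the fingers have stopped.
- ctrl.pause(seconds).
- kin.ik(position, orientation): joint angles nearest the present ones, or None.
- status.get_state(): the state.
- eyes.capture(name): name is "side" or "top"; returns a dict with "pixels" (384x512x3 uint8, red, green, blue), "range_z" (384x512 float32, m along the optical axis (not along the pixel's ray), 0 where there is no reading), "camera_matrix" (3x3 intrinsics, pixels), "R" (3x3) and "t" (3): a world point X has camera coordinates R X + t. Camera axes: x right, y down, z forward; pixel columns grow to the right and rows downward; lengths in m; the calibration is good to about 2 mm. A picture is of the moment at which its call begins.
A pose or a line that the arm cannot do raises ctrl.IKError and nothing moves.
- ctrl.job_done(): hands the job in; it is judged then, once.
The state is a dict: "time": time; "qpos": joint angles; "qvel": joint speeds; "joint_efforts": joint torques, N m; "eef_pos": TCP position; "orientation": TCP orientation; "ft_force": force on the tool from outside, world axes, zero at the start; "torque": the same for the moment, N m; "finger_gap": finger opening in m; "gripper_force": force on a finger pad.
Only numpy, scipy, OpenCV 4.12 (cv2) and the standard library are available. Lean on these libraries where they do the work, as an engineer would, in place of code of your own. Each camera call takes 0.05 s, during which the arm holds its last target. There are 200 camera calls.

## Working session

There is one attempt and no reset: what is moved stays moved. The work goes in short steps, each a Python script; the robot and the scene stay as the last script left them, time stands still between calls to the robot, and variables do not carry over. Pictures are saved under pics/ and viewed, at most 14 in all, crops included, and the job is handed in when it is done.

```bash
ls; mkdir -p pics; python3 - <<'E'
from workcell import ctrl, hand, kin, status, eyes
import cv2,numpy as np
for n in ("top","side"):
    c=eyes.capture(n); cv2.imwrite(f"pics/{n}0.png",cv2.cvtColor(c["pixels"],cv2.COLOR_RGB2BGR))
    print(n,c["camera_matrix"].round(1).tolist(),c["R"].round(3).tolist(),c["t"].round(3).tolist(), (c["range_z"]>0).mean())
s=status.get_state();print({k:np.round(v,3) for k,v in s.items()})
E
```

```text
pics
top [[355.7, 0.0, 257.3], [0.0, 355.7, 189.4], [0.0, 0.0, 1.0]] [[-0.007, -1.0, -0.025], [-0.986, 0.011, -0.166], [0.166, 0.023, -0.986]] [0.052, 0.519, 0.932] 0.9959004720052084
side [[467.1, 0.0, 261.1], [0.0, 467.1, 187.2], [0.0, 0.0, 1.0]] [[0.802, -0.597, -0.006], [-0.415, -0.551, -0.724], [0.428, 0.584, -0.69]] [-0.379, 0.307, 1.216] 0.9960123697916666
{'time': np.float64(0.1), 'qpos': array([ 1.108,  0.354,  1.634,  0.   ,  1.155, -0.002]), 'qvel': array([ 0.001, -0.001, -0.001, -0.001,  0.   ,  0.001]), 'joint_efforts': array([-1.0000e-03, -6.0636e+01, -3.4282e+01, -0.0000e+00,  4.0000e-03,
        0.0000e+00]), 'eef_pos': array([0.278, 0.559, 0.231]), 'orientation': array([-7.170e-01, -3.058e+00,  2.000e-03]), 'ft_force': array([-0.007,  0.63 ,  0.424]), 'torque': array([ 0.002, -0.041, -0.054]), 'gripper_force': np.float64(0.0), 'finger_gap': np.float64(0.085)}
```

View pics/top0.png

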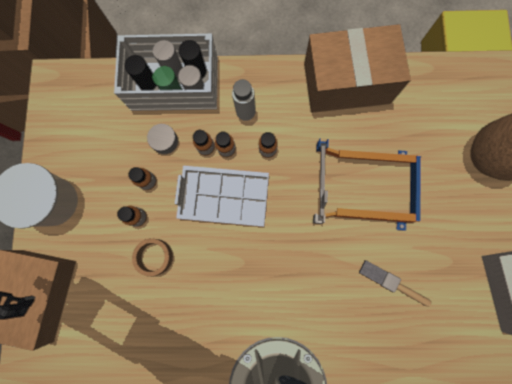

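View pics/side0.png

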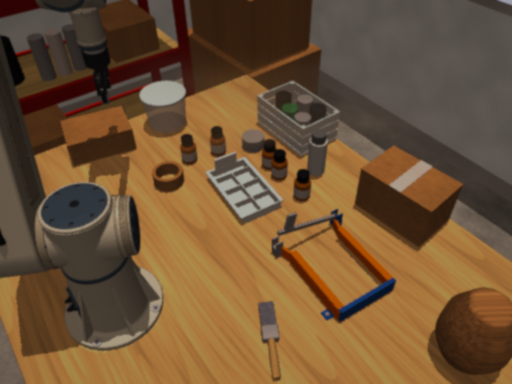

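Top view: five jars, with caps at about (202,137), (223,140), (267,141), (140,176) and (126,214). The tray is at (223,196) with its grab plate to the left, at (180,190). The runner is at (370,186), its mouth facing left; the latch bar is at x≈322 with the hinge at the top and the catch at the bottom. The side view shows the same layout.

```bash
cat > h.py <<'E'
from workcell import ctrl, hand, kin, status, eyes
import cv2, numpy as np
from scipy.spatial.transform import Rotation as Rn
def cloud(n):
    c=eyes.capture(n); K=c["camera_matrix"]; z=c["range_z"].astype(float)
    v,u=np.mgrid[:384,:512]
    P=np.stack([(u-K[0,2])/K[0,0]*z,(v-K[1,2])/K[1,1]*z,z],-1)
    W=(P-c["t"])@c["R"]; W[z==0]=np.nan
    return c,W,cv2.cvtColor(c["pixels"],cv2.COLOR_RGB2HSV)
def save(n,c,box=None,k=1):
    im=cv2.cvtColor(c["pixels"],cv2.COLOR_RGB2BGR)
    if box: im=im[box[1]:box[3],box[0]:box[2]]
    cv2.imwrite(f"pics/{n}.png",cv2.resize(im,None,fx=k,fy=k,interpolation=cv2.INTER_CUBIC))
def inb(W,x,y,z):
    return (W[...,0]>x[0])&(W[...,0]<x[1])&(W[...,1]>y[0])&(W[...,1]<y[1])&(W[...,2]>z[0])&(W[...,2]<z[1])
def blobs(m,amin=8):
    n,l,s,_=cv2.connectedComponentsWithStats(m.astype(np.uint8))
    return [l==i for i in range(1,n) if s[i,4]>=amin]
def rect(p): # metric minAreaRect in mm
    (c,s,a)=cv2.minAreaRect((p[:,:2]*1000).astype(np.float32)); return np.round(c,1),np.round(s,1),round(a,2)
E
python3 - <<'E'
from h import *
A=((0.2,0.95),(-0.45,0.6))
for n in("top","side"):
    c,W,H=cloud(n); print(n)
    for b in blobs(inb(W,*A,(0.085,0.115))): print(" tall",W[b].mean(0).round(4),rect(W[b]),b.sum())
    for b in blobs(inb(W,*A,(0.008,0.04))&(H[...,1]<70)&(H[...,2]>110),40): print(" white",rect(W[b]),b.sum())
    for nm,lo,hi in(("orange",5,16),("blue",100,125)):
        for b in blobs(inb(W,*A,(0.03,0.06))&(H[...,0]>lo)&(H[...,0]<hi)&(H[...,1]>140),15): print(nm,rect(W[b]),b.sum(),W[b][:,2].mean().round(4))
    for b in blobs(inb(W,*A,(0.04,0.095))&(H[...,1]<70),10): print(" grey",rect(W[b]),W[b].mean(0).round(3),b.sum())
E
```

```text
top
 tall [0.9151 0.3406 0.1026] (array([914.1, 326.7]), array([121.3, 277.8]), 27.64) 615
 tall [0.7878 0.2757 0.1021] (array([798.8, 259.3]), array([141.6, 310. ]), 32.89) 469
 tall [ 0.7823 -0.2008  0.1   ] (array([ 788.3, -191.6]), array([285.9, 130.3]), 62.55) 512
 tall [0.8604 0.2192 0.1047] (array([859. , 228.1]), array([52.1, 89.1]), 81.96) 172
 tall [0.8706 0.2866 0.1021] (array([868.3, 286.2]), array([43.5, 58.6]), 25.18) 129
 tall [0.8461 0.368  0.1053] (array([856.4, 373.7]), array([53. , 59.7]), 89.36) 215
 tall [0.8633 0.3998 0.1143] (array([863.7, 398.7]), array([11.3,  9.1]), 85.06) 9
 tall [0.8601 0.3856 0.114 ] (array([857.9, 386.4]), array([ 5.1, 20.2]), 84.29) 11
 tall [0.8391 0.3117 0.114 ] (array([837., 313.]), array([18.8, 16.6]), 7.28) 18
 tall [0.8296 0.2775 0.1134] (array([826.9, 278.1]), array([14.2, 21.7]), 66.59) 21
 tall [0.8241 0.3165 0.114 ] (array([824.3, 316. ]), array([21.3, 11.9]), 50.55) 19
 tall [0.8066 0.223  0.1054] (array([812.5, 227.2]), array([57.7, 40.9]), 88.94) 163
 tall [0.8038 0.2893 0.1042] (array([807. , 290.3]), array([27.7, 58.3]), 
[... 5733 characters left out ...]
 ]), 35.09) [0.869 0.215 0.085] 16
 grey (array([673.9, 318.3]), array([74.2, 64.1]), 55.1) [0.673 0.318 0.045] 184
 grey (array([747.1,  68.7]), array([20.2, 51.1]), 38.33) [0.747 0.066 0.067] 196
 grey (array([516.7, 260.1]), array([17.2, 72.1]), 85.04) [0.517 0.259 0.058] 161
 grey (array([637.4, 126.1]), array([ 8.9, 19.7]), 38.54) [0.638 0.128 0.089] 18
 grey (array([634.2,   4.8]), array([11.7, 21.8]), 46.13) [0.635 0.006 0.089] 18
 grey (array([ 552.4, -130.3]), array([ 20.3, 218.7]), 87.81) [ 0.551 -0.13   0.069] 202
 grey (array([ 439.1, -109.3]), array([11.1,  5.1]), 0.62) [ 0.439 -0.108  0.049] 17
 grey (array([ 436.1, -129.5]), array([14.8,  6.4]), 1.68) [ 0.435 -0.13   0.053] 26
```

```bash
cat >> h.py <<'E'
AR=((0.2,0.8),(-0.15,0.5))
def tray():
    """centre xy (m), unit x axis, rect size"""
    c,W,H=cloud("top")
    bs=blobs(inb(W,*AR,(0.008,0.04))&(H[...,1]<70)&(H[...,2]>110),20)
    b=[b for b in bs if abs(W[b][:,0].mean()-.5)<.12 and W[b][:,1].mean()<.3]
    p=np.concatenate([W[k] for k in b])
    ctr,(w,h),a=cv2.minAreaRect((p[:,:2]*1000).astype(np.float32))
    if w<h: a+=90
    x=np.array([np.cos(np.radians(a)),np.sin(np.radians(a))])
    if x[1]>0: x=-x
    return np.array(ctr)/1000,x,(max(w,h),min(w,h)),c,W,H
def down(d):
    """tool pointing down, closing along xy direction d; half turn chosen by last joint"""
    d=np.r_[d,0]/np.linalg.norm(d); z=np.array([0,0,-1.]); best=None
    for s in(1,-1):
        r=Rn.from_matrix(np.c_[np.cross(s*d,z),s*d,z]).as_rotvec()
        q=kin.ik([.5,.1,.25],r)
        if q is not None and (best is None or abs(q[5])<best[0]): best=(abs(q[5]),r)
    return best[1]
def cellxy(t,x,cx,cy): y=np.array([-x[1],x[0]]); return t+cx*x+cy*y
def st(): s=status.get_state(); return round(float(s["time"]),1),s["eef_pos"].round(3),round(float(s["finger_gap"]),4),s["ft_force"].round(1)
E
python3 - <<'E'
from h import *
t,x,s,c,W,H=tray(); print(t,x,s)
y=np.array([-x[1],x[0]])
# floor cells in tray frame
m=inb(W,*AR,(-.003,.009))&(H[...,1]<70)&(H[...,2]>90)
L=(W[...,:2]-t)@np.c_[x,y]
m&=(abs(L[...,0])<.12)&(abs(L[...,1])<.07)
for b in blobs(m,20):
    l=L[b]*1000; print(l.mean(0).round(1),l.min(0).round(),l.max(0).round(),b.sum())
r=down(y); print(r)
for p in [(.655,.198),(.649,.137),(.6455,.0165),(.555,.365),(.451,.389),(.42,-.2),(.5,.14)]:
    for z in(.068,.22): 
        q=kin.ik([*p,z],r); print(p,z,None if q is None else q.round(2))
E
```

```text
[0.49958243 0.06750093] [-0.10104734 -0.99488162] (398.0860900878906, 150.5414581298828)
[-106.7   34.5] [-120.    5.] [-93.  64.] 186
[-57.5  34.3] [-88.   4.] [-27.  64.] 434
[ 9.3 34.2] [-23.   4.] [41. 64.] 454
[-106.7  -31.2] [-120.  -62.] [-94.  -1.] 194
[-57.7 -31.6] [-88. -62.] [-27.  -1.] 458
[  9.3 -31.6] [-22. -62.] [41. -1.] 474
[2.33097637 2.10621783 0.        ]
(0.655, 0.198) 0.068 [ 0.29  0.61  1.61 -0.    0.92  0.39]
(0.655, 0.198) 0.22 [ 0.29  0.45  1.51 -0.    1.18  0.39]
(0.649, 0.137) 0.068 [ 0.21  0.59  1.66 -0.    0.89  0.31]
(0.649, 0.137) 0.22 [ 0.21  0.42  1.56 -0.    1.16  0.31]
(0.6455, 0.0165) 0.068 [ 0.02  0.57  1.7  -0.    0.87  0.12]
(0.6455, 0.0165) 0.22 [ 0.02  0.4   1.6  -0.    1.15  0.12]
(0.555, 0.365) 0.068 [ 0.58  0.59  1.66 -0.    0.89  0.68]
(0.555, 0.365) 0.22 [ 0.58  0.42  1.55 -0.    1.16  0.68]
(0.451, 0.389) 0.068 [ 0.71  0.5   1.82 -0.    0.82  0.81]
(0.451, 0.389) 0.22 [ 0.71  0.32  1.71 -0.    1.11  0.81]
(0.42, -0.2) 0.068 [-0.45  0.35  2.1  -0.    0.69 -0.35]
(0.42, -0.2) 0.22 [-0.45  0.11  1.97 -0.    1.05 -0.35]
(0.5, 0.14) 0.068 [ 0.27  0.41  1.99 -0.    0.74  0.37]
(0.5, 0.14) 0.22 [ 0.27  0.2   1.87 -0.    1.07  0.37]
```

```bash
sed -i 's/^AR=.*/AR=((0.3,0.8),(-0.085,0.5))/' h.py; cat >> h.py <<'E'
HOLD=[.42,-.2,.24]
def find_jar(p):
    c,W,H=cloud("top"); m=inb(W,(p[0]-.06,p[0]+.06),(p[1]-.06,p[1]+.06),(.088,.112))
    b=min(blobs(m,80),key=lambda b:np.hypot(*(np.array(rect(W[b])[0])/1000-p))); q=rect(W[b]); return np.array(q[0])/1000,q[1]
def put(p,cx,cy,r):
    hand.set_gripper(.085)
    ctrl.move_l([*p,.22],.35,ori=r); ctrl.move_l([*p,.068],.15)
    hand.set_gripper(.02,40); print("grip",st())
    ctrl.move_l([*p,.24],.25); ctrl.move_l(HOLD,.4)
    t,x,s,*_=tray(); print("tray",t.round(4),x.round(4),np.round(s,1))
    if abs(s[0]-243)>5 or abs(s[1]-150)>5: print("BAD RECT"); return False
    y=np.array([-x[1],x[0]]); q=cellxy(t,x,cx,cy+.0007); r2=down(y)
    ctrl.move_l([*q,.24],.4,ori=r2); ctrl.move_l([*q,.1],.2); g=ctrl.move_l([*q,.0735],.06,guard=10)
    print("placed",g,st()); hand.set_gripper(.053); ctrl.move_l([*q,.22],.25); return True
E
python3 - <<'E'
from h import *
t,x,s,*_=tray(); print(t,x,s); r=down(np.array([-x[1],x[0]]))
ctrl.move_l(HOLD,.4,ori=r) if 0 else ctrl.move_to([.5,.35,.24],r)
print(st())
p=np.array([.655,.198]); print(put(p,-.0455,.033,r)); ctrl.move_l(HOLD,.4); hand.set_gripper(.085)
t,x,s,c,W,H=tray(); print(t,x,s,st()); save("a",c,(90,90,350,270),3)
E
```

```text
[0.5074231  0.14435143] [-0.10095646 -0.99489084] (243.574462890625, 150.4756622314453)
(1.5, array([0.5  , 0.351, 0.24 ]), 0.0857, array([-0.2,  0.3,  0.4]))
grip (4.1, array([0.656, 0.198, 0.069]), 0.0388, array([ 1.3, -0.2,  5.9]))
tray [0.5073 0.144 ] [-0.0998 -0.995 ] [243.  150.4]
placed False (8.9, array([0.545, 0.186, 0.073]), 0.039, array([ 0.6,  0.3, -1.8]))
True
[0.50724976 0.14398822] [-0.10231956 -0.99475158] (242.94285583496094, 150.3440704345703) (11.6, array([ 0.42, -0.2 ,  0.24]), 0.0849, array([0.5, 0.4, 0.3]))
```

View pics/a.png

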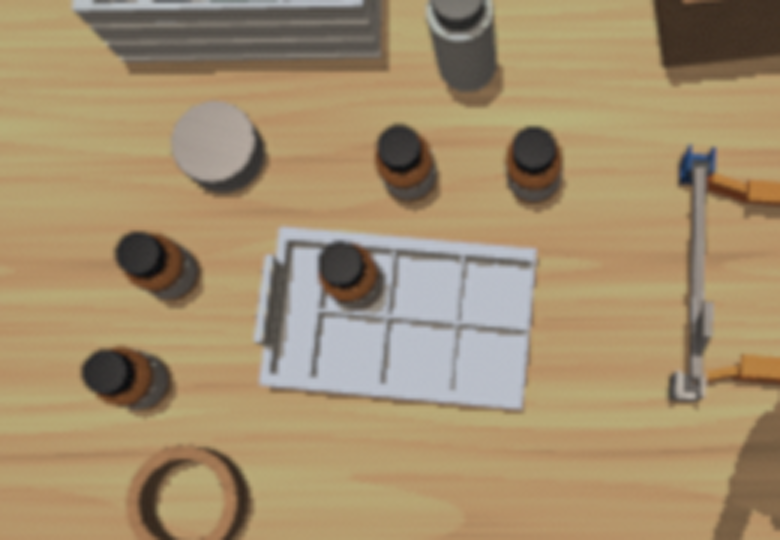

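The crop shows the first jar upright in the compartment nearest the plate (cap at crop (342,265)), and nothing else has moved. I'll place the other four the same way.

```bash
python3 - <<'E'
from h import *
for p,c in [((.649,.1366),(.0205,.033)),((.6455,.0165),(.0865,.033)),((.555,.365),(.0205,-.033)),((.451,.389),(.0865,-.033))]:
    q,s=find_jar(p) ; print("jar",q,s)
    if np.hypot(*(q-p))>.01: print("moved"); break
    hand.set_gripper(.085); x=tray()[1]
    if not put(q,*c,down(np.array([-x[1],x[0]]))): break
    ctrl.move_l(HOLD,.4)
t,x,s,c,W,H=tray(); print(t,x,s,st()); save("b",c,(90,90,350,270),3)
y=np.array([-x[1],x[0]])
for b in blobs(inb(W,(.3,.75),(-.1,.45),(.09,.112)),60): q=rect(W[b]); print(q,((np.array(q[0])/1000-t)@np.c_[x,y]*1000).round(1))
E
```

```text
jar [0.6489 0.1372] [37.3 38.4]
grip (15.1, array([0.649, 0.137, 0.069]), 0.0391, array([-0.1, -0.3,  6.1]))
tray [0.5076 0.1441] [-0.101  -0.9949] [243.2 151.1]
placed False (19.6, array([0.539, 0.12 , 0.073]), 0.0393, array([-0.2,  0.5, -1. ]))
jar [0.6456 0.0168] [37.3 38.4]
grip (25.1, array([0.646, 0.017, 0.069]), 0.0392, array([-0.5, -0.8,  5.9]))
tray [0.5073 0.1445] [-0.101  -0.9949] [243.9 150.3]
placed False (29.2, array([0.532, 0.055, 0.073]), 0.039, array([-0.5, -0.3, -1.4]))
jar [0.5548 0.3662] [38.2 39. ]
grip (35.3, array([0.555, 0.366, 0.069]), 0.039, array([ 0.2, -1.2,  6.4]))
tray [0.5074 0.144 ] [-0.1004 -0.9949] [243.  150.6]
placed True (40.1, array([0.473, 0.127, 0.072]), 0.0389, array([ 1.6, -0.3,  1.8]))
jar [0.4507 0.3892] [38.8 38.6]
grip (46.3, array([0.451, 0.39 , 0.069]), 0.0392, array([-0.1, -0.7,  5.7]))
tray [0.5072 0.1442] [-0.0987 -0.9951] [243.6 150.7]
placed True (51.1, array([0.466, 0.061, 0.073]), 0.0389, array([-0.7, -0.5,  6.7]))
[0.50732294 0.1442057 ] [-0.1000989  -0.99497749] (243.35958862304688, 150.42803955078125) (53.0, array([ 0.419, -0.199,  0.239]), 0.0527, array([-0.4, -0.2,  0.1]))
(array([741.4,  81.6]), array([52.1, 15.2]), 88.57) [ 38.9 239.2]
(array([543.2, 186.5]), array([38.3, 38.6]), 72.17) [-45.7  31.5]
(array([536.3, 120.8]), array([37.8, 38.2]), 43.24) [20.4 31.2]
(array([529.2,  55.5]), array([37.7, 38.8]), 1.36) [86.1 30.6]
(array([471.6, 126.6]), array([38., 38.]), 46.13) [ 21.1 -33.8]
(array([465.5,  62.2]), array([39., 36.]), 0.01) [ 85.8 -33.4]
```

View pics/b.png

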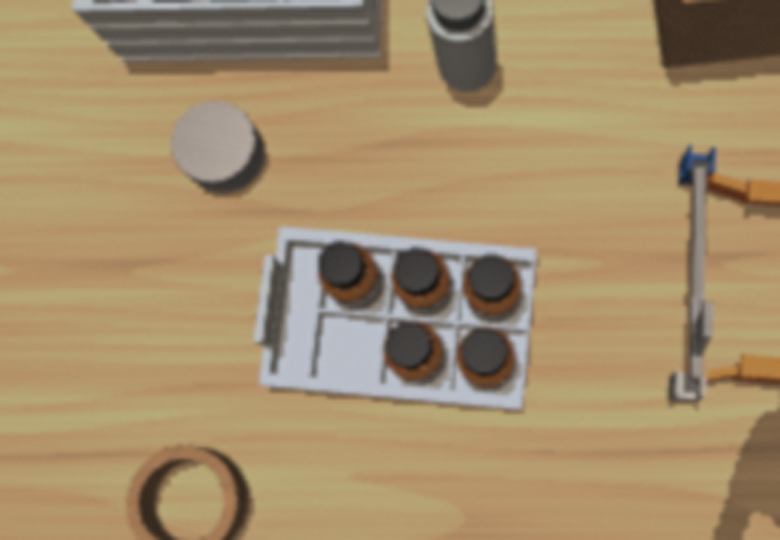

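The crop shows all five jars upright in separate compartments, with caps on the cell centres. Next I'll measure the runner and latch precisely, with the arm out of the way.

```bash
python3 - <<'E'
from h import *
ctrl.move_l([.42,.1,.3],.5); ctrl.move_l([.35,.40,.3],.4)
for n in("top","side"):
    c,W,H=cloud(n); print(n)
    R=((.36,.75),(-.45,-.08))
    hue=H[...,0]; sat=H[...,1]>140
    b=max(blobs(inb(W,*R,(.035,.055))&(hue>100)&(hue<125)&sat,40),key=lambda b:b.sum()); pb=W[b]; print("stop",rect(pb))
    o=W[inb(W,(.36,.75),(-.45,-.08),(.038,.05))&(hue>5)&(hue<16)&sat]
    th=np.radians(-95.1)
    for it in range(4):
        u=np.array([np.cos(th),np.sin(th)]); v=np.array([-u[1],u[0]])
        a=o[:,:2]@u*1000; l=o[:,:2]@v*1000; mid=np.median(pb[:,:2]@v*1000)
        e=[];s0=np.max(pb[:,:2]@u)*1000-250
        for sg in(1,-1):
            k=(l-mid)*sg>0; pts=[]
            for q in np.arange(s0+60,s0+230,8):
                w=k&(abs(a-q)<5)
                if w.sum()>3: pts.append((q,np.min((l[w]-mid)*sg)*sg+mid))
            pts=np.array(pts); sl,ic=np.polyfit(*pts.T,1); e.append((sl,ic+sl*(s0+145)))
        th+=(e[0][0]+e[1][0])/2
    print("yaw",np.degrees(th).round(2),"edges",e[0],e[1],"lat mid",(e[0][1]+e[1][1])/2)
    print("stop u min/med/max",np.percentile(pb[:,:2]@u*1000,[2,50,98]).round(1))
    m=inb(W,(.36,.75),(-.2,-.08),(.03,.11)); g=m&(H[...,1]<70)
    t=W[inb(W,(.42,.52),(-.16,-.09),(.075,.11))]; print("tab",rect(t),"u,v",(t[:,:2].mean(0)@np.c_[u,v]*1000).round(1),np.ptp(t[:,:2]@np.c_[u,v],axis=0).round(3),t[:,2].max())
    br=W[inb(W,(.42,.68),(-.17,-.09),(.044,.052))&(H[...,1]<90)]; print("bar",rect(br),(br[:,:2].mean(0)@np.c_[u,v]*1000).round(1))
E
```

```text
top
stop (array([ 519.9, -386.2]), array([  7.9, 171.8]), 84.69)
yaw -92.32 edges (np.float64(-0.047719082590271134), np.float64(611.96712914114)) (np.float64(0.04769637088851601), np.float64(463.24907793050903)) lat mid 537.6081035358245
stop u min/med/max [358.5 364.2 370.4]
tab (array([ 479.7, -122.3]), array([10.6, 78.1]), 85.85) u,v [101.5 478.7] [0.013 0.078] 0.1091507885804472
bar (array([ 543.7, -139.3]), array([230.8,  24.8]), 0.55) [111.1 628.1]
side
stop (array([ 519.4, -389.3]), array([ 14. , 178.7]), 84.77)
yaw -94.93 edges (np.float64(-0.001952760078478688), np.float64(624.4664190526692)) (np.float64(0.0019527405651032343), np.float64(481.01807658948564)) lat mid 552.7422478210774
stop u min/med/max [337.5 345.3 349.4]
tab (array([ 480. , -123.7]), array([13.1, 78.8]), 83.31) u,v [ 83.  483.5] [0.013 0.079] 0.10994755566735762
bar (array([ 545.1, -129.6]), array([ 28. , 232.7]), 86.16) [ 80.7 589.8]
```

```bash
python3 - <<'E'
from h import *
th=np.radians(-95.1);u=np.array([np.cos(th),np.sin(th)]); v=np.array([-u[1],u[0]])
for n in("top","side"):
    c,W,H=cloud(n); save("c_"+n,c,(260,120,360,240) if n=="top" else (250,190,360,270),6 if n=="side" else 5)
    a=W[...,:2]@u*1000; l=W[...,:2]@v*1000-552.5
    for q in range(-115,125,10):
        m=(abs(l-q)<5)&(a>40)&(a<110)&(W[...,2]>.02)
        if m.sum(): 
            zt=W[m][:,2].max(); k=m&(W[...,2]>zt-.006); print(q,zt.round(3),a[k].mean().round(1),m.sum(),end=" | ")
    print()
E
```

```text
-115 0.062 79.4 27 | -105 0.093 80.2 50 | -95 0.095 80.2 49 | -85 0.104 79.7 24 | -75 0.14 79.6 30 | -65 0.142 79.3 31 | -55 0.14 79.1 29 | -45 0.138 80.1 19 | -35 0.081 79.0 18 | -25 0.077 79.6 15 | -15 0.077 79.1 17 | -5 0.076 79.3 12 | 5 0.072 79.1 15 | 15 0.07 79.7 13 | 25 0.067 79.0 13 | 35 0.064 78.5 15 | 45 0.062 78.9 13 | 55 0.06 78.9 14 | 65 0.058 78.6 12 | 75 0.055 79.4 13 | 85 0.053 79.2 31 | 95 0.054 79.1 63 | 105 0.054 78.7 34 | 115 0.054 80.7 25 | 
-115 0.058 77.2 47 | -105 0.091 81.4 65 | -95 0.095 79.7 81 | -85 0.098 79.0 28 | -75 0.14 81.3 59 | -65 0.142 80.1 56 | -55 0.139 80.1 54 | -45 0.137 79.3 34 | -35 0.083 80.0 14 | -25 0.078 79.6 20 | -15 0.075 78.8 15 | -5 0.075 79.2 18 | 5 0.072 80.6 14 | 15 0.069 79.8 16 | 25 0.069 79.6 16 | 35 0.065 80.0 15 | 45 0.063 80.1 18 | 55 0.061 80.8 15 | 65 0.059 79.4 15 | 75 0.056 80.1 11 | 85 0.054 79.8 29 | 95 0.056 79.2 54 | 105 0.054 75.9 33 | 115 0.054 79.0 32 |
```

View pics/c_side.png

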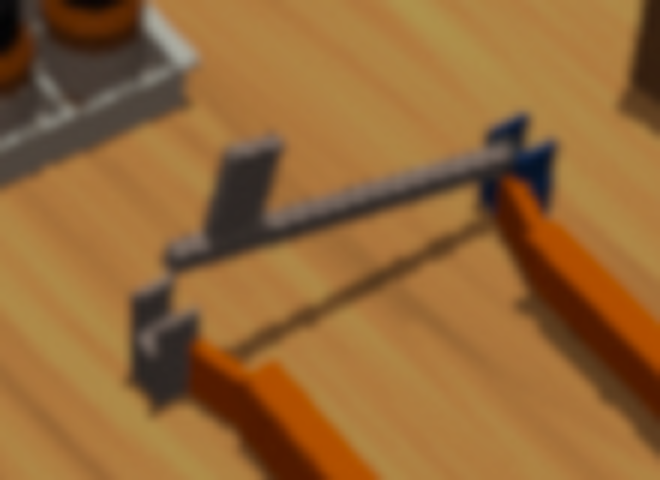

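The zoomed side crop shows the latch bar partly raised: its free end (185,260) hangs above the fork (165,330). The depth profile gives θ0≈0.22. I'll pinch the tab and swing it up along the arc.

```bash
cat >> h.py <<'E'
th=np.radians(-95.1);u=np.array([np.cos(th),np.sin(th)]); v=np.array([-u[1],u[0]])
ORG=.2133*u+.5525*v
def tab(a,du=0):
    """TCP position gripping the tab at latch angle a, tool down"""
    y=.100-.175*np.cos(a)+.042*np.sin(a); z=.040+.175*np.sin(a)+.042*np.cos(a)
    return np.r_[ORG+(-.134+du)*u+y*v, z-.019]
def swing(a0,a1,n):
    for a in np.linspace(a0,a1,n+1)[1:]:
        ctrl.move_l(tab(a),.1); f=status.get_state()["ft_force"]
        if np.linalg.norm(f)>60: print("force",a,f); return a
    return a1
E
python3 - <<'E'
from h import *
r=down(u); print([kin.ik(tab(a),r) is not None for a in np.linspace(0,1.6,9)], kin.ik(tab(1.6),r))
a0=.222; p=tab(a0)
ctrl.move_l([.42,.05,.3],.5); hand.set_gripper(.04)
ctrl.move_l([p[0],p[1],.24],.4,ori=r); print(ctrl.move_l(p,.12,guard=15)); hand.set_gripper(.0,40); print(st())
print(swing(a0,.5,3),st()); print(swing(.5,1.6,11),st())
hand.set_gripper(.04); e=status.get_state()["eef_pos"]; ctrl.move_l([e[0],e[1],.33],.15)
ctrl.move_l([.42,.05,.33],.5); ctrl.move_l([.35,.40,.3],.5)
c,W,H=cloud("side"); save("d",c,(150,110,420,320),3); print(st())
t,x,s,*_=tray(); print(t,x,s)
m=(abs(W[...,:2]@u-.0793)<.02)&(abs(W[...,:2]@v-.5525-.1)<.06)&(W[...,2]>.06); q=W[m]; print(np.c_[q[:,:2]@v-.6525,q[:,2]][np.argsort(q[:,2])][::max(1,len(q)//12)].round(3))
E
```

```text
[True, True, True, True, True, True, True, True, True] [-0.20401228  0.50656013  1.48046606  0.          1.15456646 -1.68579681]
False
(59.9, array([ 0.482, -0.121,  0.101]), 0.0078, array([ 0.6, 10.9,  2.3]))
0.5 (60.8, array([ 0.51 , -0.124,  0.142]), 0.0076, array([-1.6,  9.2,  3.3]))
1.6 (64.5, array([ 0.69 , -0.14 ,  0.195]), 0.007, array([1.7, 5.9, 2.4]))
(68.0, array([0.351, 0.398, 0.3  ]), 0.0397, array([-0.4,  0. ,  0.1]))
[0.50755304 0.14403473] [-0.10003239 -0.99498418] (243.1304168701172, 150.91836547851562)
[[-0.007  0.06 ]
 [-0.006  0.088]
 [ 0.007  0.112]
 [-0.006  0.137]
 [-0.003  0.161]
 [ 0.003  0.185]
 [-0.008  0.203]
 [ 0.001  0.21 ]
 [ 0.018  0.217]
 [ 0.046  0.224]
 [ 0.051  0.229]
 [ 0.015  0.233]
 [-0.006  0.247]]
```

View pics/d.png

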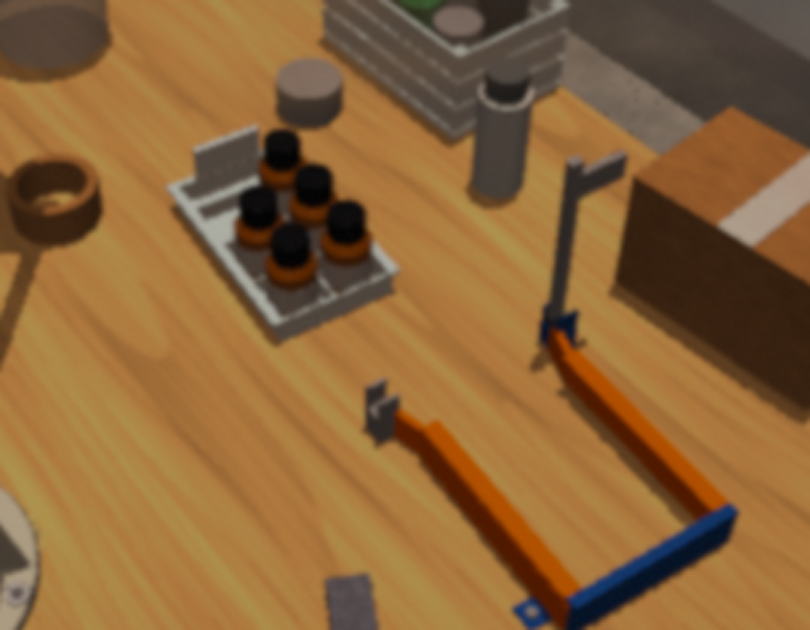

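The side crop shows the latch bar upright (about (570,240)) with its tab pointing away, all jars standing, and the mouth clear. Now I'll grip the plate, align the tray in front of the mouth, release, and re-measure.

```bash
cat >> h.py <<'E'
def grab(t,x):
    g=t-.1175*x; r=down(x); hand.set_gripper(.034)
    ctrl.move_l([*g,.2],.4,ori=r); ctrl.move_l([*g,.039],.12,guard=15); hand.set_gripper(0,80); print("grab",st())
def slide(t,x,sp=.1,guard=None):
    g=t-.1175*x; return ctrl.move_l([*g,.0395],sp,ori=down(x),guard=guard)
def letgo():
    hand.set_gripper(.034); e=status.get_state()["eef_pos"]; ctrl.move_l([e[0],e[1],.24],.2)
E
python3 - <<'E'
from h import *
t,x,s,*_=tray(); grab(t,x)
T=-.10*u+.5525*v
slide(T,u); print(st()); letgo(); ctrl.move_l([.35,.42,.3],.4)
t,x,s,c,W,H=tray(); print(t,x,s,"u,v",t@u,t@v,"dyaw deg",np.degrees(np.arctan2(x[1],x[0]))+95.1,st())
E
```

```text
grab (70.9, array([0.52 , 0.261, 0.04 ]), 0.0068, array([-0.8,  1.6,  6. ]))
(72.1, array([0.57 , 0.167, 0.04 ]), 0.0066, array([-0.4, -0.3,  5. ]))
[0.55737708 0.04843327] [-0.09643927 -0.99533887] (243.4745330810547, 151.23052978515625) u,v -0.09778917234339257 0.5508650140367624 dyaw deg -0.4341644287109574 (74.7, array([0.351, 0.419, 0.299]), 0.0337, array([-0.2, -0.1, -0.7]))
```

```bash
python3 - <<'E'
from h import *
t,x,s,*_=tray(); grab(t,x)
slide(-.07*u+.5525*v,u); print(st())
print(slide(.19*u+.5525*v,u,.09,25),st())
print(slide(.219*u+.5525*v,u,.03,18),st(), "u",status.get_state()["eef_pos"][:2]@u+.1175-.2133)
letgo(); e=status.get_state()["eef_pos"]; ctrl.move_l([.40,.05,.3],.4); ctrl.move_l([.35,.40,.3],.5)
c,W,H=cloud("top"); save("e",c,(230,90,450,260),3); print(st())
m=inb(W,(.3,.8),(-.45,0),(.008,.04))&(H[...,1]<70)&(H[...,2]>110); q=W[m]; A=q[:,:2]@u;print("white u",np.percentile(A,[1,99])-.2133)
k=W[inb(W,(.45,.65),(-.2,-.05),(.062,.08))&(H[...,1]<70)]; print("plate u",np.percentile(k[:,:2]@u,[5,50,95])-.2133)
E
```

```text
grab (77.8, array([0.57 , 0.166, 0.04 ]), 0.0066, array([-1. ,  1.5,  6.3]))
(78.2, array([0.567, 0.136, 0.04 ]), 0.0068, array([ 0.4, -6.4,  5.6]))
False (81.3, array([ 0.544, -0.12 ,  0.04 ]), 0.0067, array([1.5, 6.5, 6.4]))
True (82.0, array([ 0.542, -0.143,  0.04 ]), 0.0067, array([-0.3,  3.9,  4.1])) u -0.0010984381129024723
(85.5, array([0.351, 0.398, 0.3  ]), 0.0338, array([-0.2, -0.2, -0.3]))
white u [-0.13650391  0.1213353 ]
plate u [-0.13571438 -0.11792643 -0.11315504]
```

View pics/e.png

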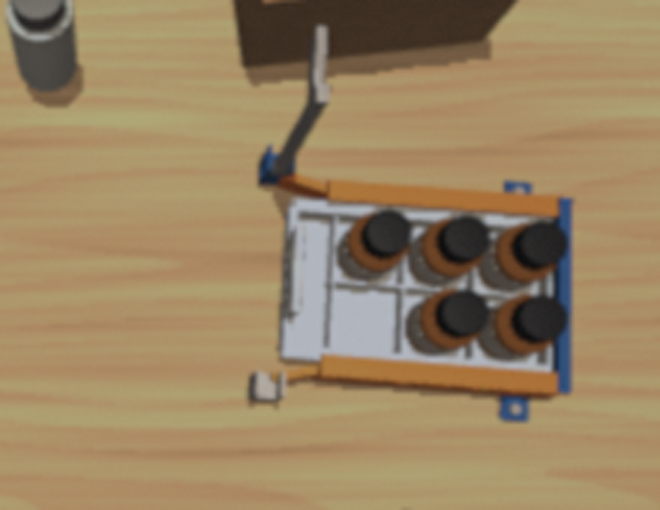

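The crop shows the tray inside the runner with its far end at the stop (x≈560), jars upright, and the bar up. I'll give it one firmer confirming push.

```bash
python3 - <<'E'
from h import *
grab(.2125*u+.5525*v,u); e=status.get_state()["eef_pos"]
p=e.copy(); p[:2]+=.007*u
g=ctrl.move_l(p,.015,guard=30); e2=status.get_state()["eef_pos"]; print(g,(e2-e)[:2]@u,st()); 
print("u",e2[:2]@u+.1175-.2133)
letgo(); ctrl.move_l([.40,.05,.3],.4); ctrl.move_l([.35,.40,.3],.5)
c,W,H=cloud("side"); save("f",c,(240,170,420,330),4)
c,W,H=cloud("top")
k=W[inb(W,(.5,.58),(-.2,-.05),(.062,.08))&(H[...,1]<70)]; print("plate u",np.percentile(k[:,:2]@u,[5,50,95])-.2133,st())
E
```

```text
grab (89.2, array([ 0.542, -0.143,  0.04 ]), 0.0065, array([-0.3,  2.7,  6.5]))
True -5.504036195726142e-05 (89.5, array([ 0.542, -0.143,  0.04 ]), 0.0066, array([0.6, 2.9, 3.8]))
u -0.0011397864775782585
plate u [-0.12063199 -0.11768099 -0.11327351] (93.0, array([0.351, 0.398, 0.3  ]), 0.0341, array([-0.4, -0.8, -0.8]))
```

View pics/f.png

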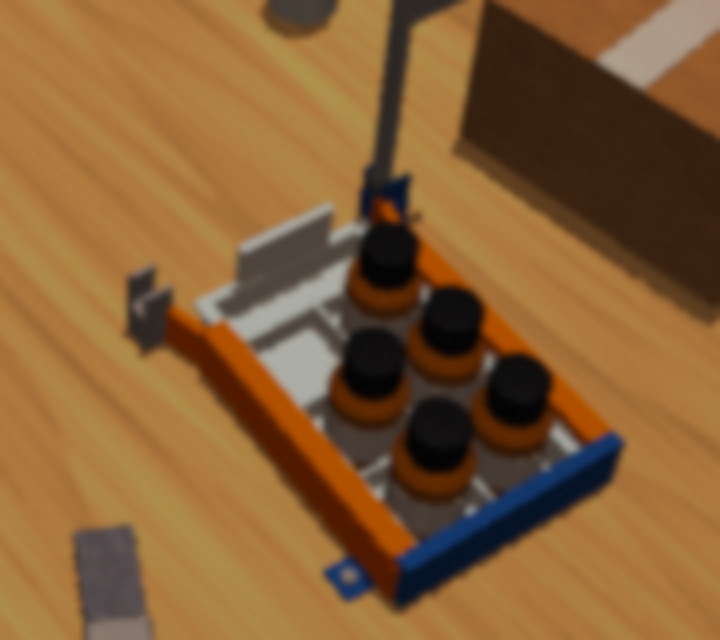

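Neither the image nor the push shows any further motion: 30 N moved the tray 0 mm, so it is home. Next I swing the latch down.

```bash
python3 - <<'E'
from h import *
r=down(u); p=tab(1.59)
ctrl.move_l([.42,.05,.34],.5); hand.set_gripper(.034)
ctrl.move_l([p[0],p[1],.33],.4,ori=r); print(ctrl.move_l(p,.12,guard=15)); hand.set_gripper(0,40); print(st())
print(swing(1.59,.15,14),st())
for a in(.1,.05,.02,0,-.015):
    g=ctrl.move_l(tab(a),.05,guard=25); print(a,g,st())
    if g: break
hand.set_gripper(.034); e=status.get_state()["eef_pos"]; ctrl.move_l([e[0],e[1],.25],.15)
ctrl.move_l([.40,.05,.3],.4); ctrl.move_l([.35,.40,.3],.5)
c,W,H=cloud("side"); save("g",c,(240,170,420,330),4)
a=W[...,:2]@u; l=W[...,:2]@v-.5525
for q in range(-100,100,20):
    m=(abs(l*1000-q)<6)&(abs(a-.0793)<.008)&(W[...,2]>.025)
    if m.any(): print(q,W[m][:,2].max().round(3),end=" | ")
print(st())
E
```

```text
False
(97.0, array([ 0.689, -0.14 ,  0.196]), 0.007, array([0.7, 7. , 3.4]))
0.15 (101.6, array([ 0.477, -0.121,  0.089]), 0.0077, array([ 2.1, 11.1, -3.2]))
0.1 False (102.0, array([ 0.474, -0.121,  0.08 ]), 0.0074, array([ 1.7, 10.7, -2. ]))
0.05 False (102.3, array([ 0.471, -0.12 ,  0.072]), 0.0075, array([ 1.9, 11.7, -1.2]))
0.02 False (102.5, array([ 0.47 , -0.12 ,  0.067]), 0.0073, array([ 0.3, 11.5, -1.6]))
0 False (102.8, array([ 0.469, -0.12 ,  0.063]), 0.0075, array([ 0.4, 11.4, -0.4]))
-0.015 False (103.0, array([ 0.468, -0.12 ,  0.061]), 0.0075, array([ 0. , 12.3,  4.2]))
-100 0.049 | -80 0.104 | -60 0.101 | -40 0.049 | -20 0.047 | 0 0.048 | 20 0.047 | 40 0.048 | 60 0.05 | 80 0.048 | (106.7, array([0.351, 0.398, 0.3  ]), 0.0341, array([0. , 0.3, 0.1]))
```

View pics/g.png

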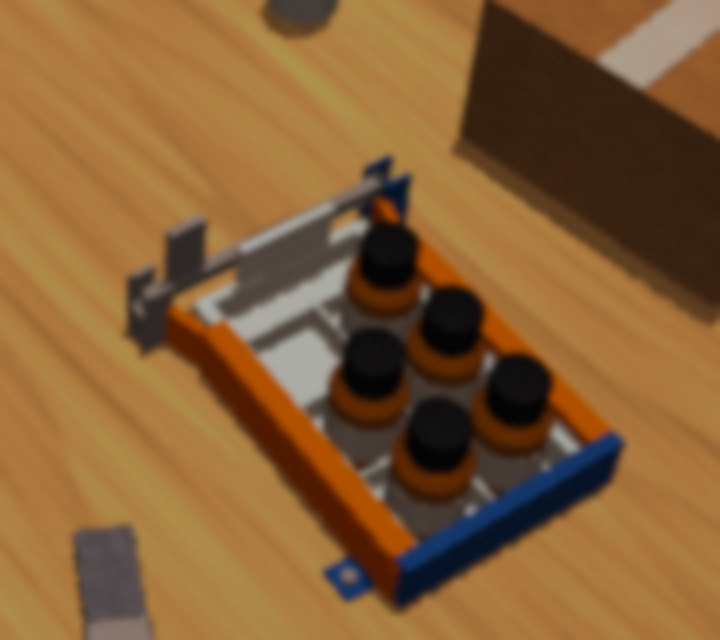

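The crop shows the bar lying level in the fork behind the tray, at (150,300). I'll press gently on the tab to seat it, then hand in.

```bash
python3 - <<'E'
from h import *
r=down(u); p=tab(0); hand.set_gripper(0)
ctrl.move_l([.40,.05,.3],.4); ctrl.move_l([p[0],p[1],.2],.4,ori=r); ctrl.move_l([p[0],p[1],.11],.15)
g=ctrl.move_l([p[0],p[1],.092],.02,guard=15); print(g,st())
ctrl.move_l([p[0],p[1],.25],.15); ctrl.move_l([.40,.05,.3],.4); ctrl.move_l([.35,.40,.3],.5)
c,W,H=cloud("top"); l=W[...,:2]@v-.5525; a=W[...,:2]@u
for q in range(-100,100,20):
    m=(abs(l*1000-q)<6)&(abs(a-.0793)<.008)&(W[...,2]>.025)
    if m.any(): print(q,W[m][:,2].max().round(3),end=" | ")
print(st(), ctrl.job_done())
E
```

```text
True (110.3, array([ 0.469, -0.122,  0.1  ]), -0.0002, array([-3.5,  0.1, 12.2]))
-100 0.05 | -80 0.103 | -60 0.104 | -40 0.049 | -20 0.049 | 0 0.049 | 20 0.049 | 40 0.05 | 60 0.05 | 80 0.049 | the job is handed in; nothing more can be done
(113.2, array([0.351, 0.398, 0.3  ]), -0.0002, array([ 0.3, -1. , -0.3])) None
```

All five jars stand upright in separate compartments, the tray is home against the stop, the latch bar rests level in its catch, and the job was handed in at 113 s with no verdict returned.

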